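# Make up two microscope kits

## Task

Make up the two microscope kits: the oil kit in the two-pocket tray gets the long objective in its narrow pocket and the oil bottle in its wide pocket; the survey kit in the three-pocket tray gets the slide box lying lengthwise in its long pocket, right way up, the short objective in its narrow pocket and the eyepiece in its wide pocket. Set each piece down gently on the pocket's floor, upright as it stands now, without dropping it or tipping it over, and leave the glass jar, the mouse and the tally counter where they are.

Things in the scene. Friction and masses are not known exactly. Their poses are not given: they have to be found in the camera images.
- survey_tray: Cream plastic kit tray, fixed to the bench, 146 mm in its own x by 140 mm in its own y. Floor 3 mm thick, outer walls and dividing ribs 4 mm thick whose tops are 9 mm above the bench. Origin: centre of its underside, on the bench; z up. The nearly square tray with three pockets (inner sizes in the tray's x by y, centres in the tray's frame): long pocket 70 x 132 mm at (+34, 0) mm; narrow pocket 64 x 52 mm at (-37, -40) mm; wide pocket 64 x 76 mm at (-37, +28) mm.
- oil_tray: Cream plastic kit tray, fixed to the bench, 72 mm in its own x by 140 mm in its own y. Floor 3 mm thick, outer walls and dividing ribs 4 mm thick whose tops are 9 mm above the bench. Origin: centre of its underside, on the bench; z up. The oblong tray with two pockets (inner sizes in the tray's x by y, centres in the tray's frame): narrow pocket 64 x 52 mm at (0, +40) mm; wide pocket 64 x 76 mm at (0, -28) mm.
- short_objective: Short microscope objective: plain aluminium cylinder 28 mm in diameter, 42 mm high, straight-sided up to 38 mm, with a broad flat top that holds a large dark lens 19 mm across. Origin: centre of its underside, z up; stands loose on the bench.
- long_objective: Long microscope objective: aluminium cylinder 28 mm in diameter, straight up to 40 mm, then tapering to a slim nose 11 mm across at the top; 62 mm high. Origin: centre of its underside, z up; stands loose on the bench.
- eyepiece: Microscope eyepiece: steel tube 29 mm in diameter for the lowest 18 mm, above it a black cup 40 mm in diameter (straight from 18 to 48 mm above its foot) with a dark lens in a steel ring on top; 50 mm high. Origin: centre of its underside, z up; stands loose on the bench.
- oil_bottle: Closed amber immersion-oil bottle with a paper band: 36 mm in diameter, straight up to 42 mm, then a shoulder and a black cap 26 mm across; 62 mm high. Origin: centre of its underside, z up; stands loose on the bench.
- slide_box: Closed box for microscope slides, beige plastic: 88 mm long (own x), 36 mm wide (own y), 42 mm high; it stays shut. Origin: centre of its underside, z up; stands loose on the bench.
- staining_jar: Bystander: square glass jar with lid, 62 x 62 mm, 88 mm high. Origin: centre of its underside, z up; stands loose on the bench.
- mouse: Bystander: black computer mouse, 105 x 58 mm, 32 mm high. Origin: centre of its underside, z up; stands loose on the bench.
- tally_counter: Bystander: round steel hand tally counter, 48 mm in diameter, 40 mm high with its push stud. Origin: centre of its underside, z up; stands loose on the bench.

How it is judged:
At the end, for the whole second after the job is handed in: Each of the five pieces stands within its own pocket as the goal names it, on the pocket's floor (underside less than 5.5 mm above the bench, not up on a rib; foot inside the pocket, 3 mm grace), upright within 0.1 rad, released and at rest (under 0.02 m/s) (x of short_objective in the frame of survey_tray between -0.058 and -0.016 m and y of short_objective in the frame of survey_tray between -0.055 and -0.025 m and z of short_objective in the frame of survey_tray between 0 and 0.0055 m and angle between each of short_objective, eyepiece, slide_box, long_objective, oil_bottle's own z axis and vertical below 0.1 rad and linear speed of each of short_objective, eyepiece, slide_box, long_objective, oil_bottle below 0.02 m/s and contact force between the fingers and short_objective below 0.1 N and x of eyepiece in the frame of survey_tray between -0.0575 and -0.0165 m and y of eyepiece in the frame of survey_tray between 0.0015 and 0.0545 m and z of eyepiece in the frame of survey_tray between 0 and 0.0055 m and contact force between the fingers and eyepiece below 0.1 N and x of slide_box in the frame of survey_tray between 0.014 and 0.054 m and y of slide_box in the frame of survey_tray between -0.025 and 0.025 m and z of slide_box in the frame of survey_tray between 0 and 0.0055 m and contact force between the fingers and slide_box below 0.1 N and x of long_objective in the frame of oil_tray between -0.021 and 0.021 m and y of long_objective in the frame of oil_tray between 0.025 and 0.055 m and z of long_objective in the frame of oil_tray between 0 and 0.0055 m and contact force between the fingers and long_objective below 0.1 N and x of oil_bottle in the frame of oil_tray between -0.017 and 0.017 m and y of oil_bottle in the frame of oil_tray between -0.051 and -0.005 m and z of oil_bottle in the frame of oil_tray between 0 and 0.0055 m and contact force between the fingers and oil_bottle below 0.1 N); the robot touches nothing.
It fails at once if a piece is dropped (moving faster than 0.55 m/s while no finger touches it: a fall of about 15 mm) ((linear speed of short_objective above 0.55 m/s and contact force between the fingers and short_objective below 0.05 N) or (linear speed of long_objective above 0.55 m/s and contact force between the fingers and long_objective below 0.05 N) or (linear speed of eyepiece above 0.55 m/s and contact force between the fingers and eyepiece below 0.05 N) or (linear speed of oil_bottle above 0.55 m/s and contact force between the fingers and oil_bottle below 0.05 N) or (linear speed of slide_box above 0.55 m/s and contact force between the fingers and slide_box below 0.05 N)).
It fails at once if a piece is tipped over (more than 0.6 rad) (angle between any of short_objective, long_objective, eyepiece, oil_bottle, slide_box's own z axis and vertical above 0.6 rad).
It fails at once if the jar, the mouse or the tally counter is shifted by more than 30 mm (distance of any of staining_jar, mouse, tally_counter from where it was at the start of the episode above 0.03 m).
It also fails if it takes over 115 s, if anything falls off the work surface, if the arm or the gripper's body presses on something with over 40 N, if the wrist force passes 120 N, or if a joint passes its speed limit or range.

## Robot

A 6-joint arm with a two-finger parallel gripper is mounted at the origin on the work surface. World frame = base frame: x ahead of the robot, y to its left, z up, the work surface at z = 0. Lengths are in m, angles in rad, forces in N, time in s.
With the tool pointing down it reaches from about 0.425 to 0.95 m from the base axis. Payload 3.5 kg.
Tool frame: the origin (TCP) lies at the very end of the fingers, on their centre line; the grasp point (between the pads) lies manip.tcp_to_grasp behind it (manip.tcp_to_grasp is the distance from the TCP to the grasp point, in m); z points along the fingers, y is the line along which they close (so a half turn about z gives the same grasp; the last joint's range is limited). The gripper opens to 85 mm and grips with 20 to 120 N. Pads are 22 mm wide; open, the fingers measure 114 mm over their backs; the gripper's body (76 mm by 85 mm) begins 54 mm behind the grasp point. The pads swing forward as they close: fully open they stand 13 mm farther back than shut.
Start: joints at [0.995, 0.286, 1.577, -0, 1.279, -0.15], TCP at [0.279, 0.615, 0.231] pointing down, gripper open.
Joint ranges: [-2.77, 2.77], [-0.9, 2.22], [0.21, 2.48], [-1.53, 4.67], [0.24, 2.81], [-2.84, 2.84]. Speed limits (rad/s): [2.79, 2.79, 3.14, 3.14, 3.14, 3.14].

## Interface

Orientations are given as a unit quaternion [x, y, z, w].
In Python, from rig import manip gives the robot as it stands. The module is installed in compiled form; this text tells all that it offers.
- The arm moves only by the tool move_arm, never from a script. Its argument "series" is a list of rows, each a list of 7 numbers: the shift along the tool's x, y, z as a fraction of full scale, then the turn, a rotation vector about the tool's x, y, z as a fraction of full scale, then the opening, from 0 (shut) to 1 (fully open). A call has 1 to 12 rows; each row is the pose to reach, as a shift and turn from the pose commanded when the call began, along the tool's axes at that moment, turning the shorter way round; what a row does not reach only later rows make up. Full scale, the value 1, is 0.1 m for a shift and 180 degrees for a turn. A row lasts 1/8 s, in which the tool goes at most 62.5 mm and 10.7 degrees, less where a joint would pass 70% of its speed; a pose out of reach is approached as far as the arm can. A call with a number of a shift or a turn outside -1 to 1 is refused whole. A call with a gripper value outside its range is refused whole. The fingers move at their own pace and stop on an object; "newtons" is the grip in N (left out, the last holds). Time passes only in rows, so rows that repeat a pose let the fingers close. It gives the time, the measured TCP pose, the force, the opening and the grip force at its end, in the units of the state.
- manip.sense(): the state, without advancing time (a new reading comes with each control period).
- manip.capture(name): name is "scene" or "top" or "wrist"; returns the picture (480x640x3 uint8, red, green, blue); there is no depth.
- manip.camera_params(name): a dict with "intrinsics" (3x3 intrinsics, pixels), "distortion" ([k1, k2, p1, p2, k3] as OpenCV has them; the pictures are not rectified), "R" (3x3) and "t" (3): a world point X has camera coordinates R X + t. Camera axes: x right, y down, z forward; pixel columns grow to the right and rows downward; lengths in m; the calibration is good to about 2 mm. A picture is of the moment at which its call begins: read the wrist's pose just before it. camera_params takes no time and is no camera call; for the wrist camera it gives the pose at the moment of the call.
- manip.job_done(): hands the job in; it is judged then, once.
The state is a dict: "time_s": time; "joint_positions": joint angles; "dq": joint speeds; "joint_torque": joint torques, N m; "position": TCP position; "ee_rot": TCP orientation; "ft_force": force on the tool from outside, world axes, zero at the start; "torque": the same for the moment, N m; "width": finger opening in m; "grasp_force": force on a finger pad.
Only numpy, scipy, OpenCV 4.12 (cv2) and the standard library are available. Lean on these libraries where they do the work, as an engineer would, in place of code of your own. Each camera call takes 0.05 s, during which the arm holds its last target. There are 200 camera calls.

## Working session

There is one attempt and no reset: what is moved stays moved. The work goes in short steps, Python scripts to look and compute and a tool call to move; the robot and the scene stay as the last step left them, time stands still between calls to the robot, and variables do not carry over. Pictures are saved under pics/ and viewed, at most 14 in all, crops included, and the job is handed in when it is done.

Besides the shell and the picture viewer there is one more tool, called after "Request:" as name(argument=value, ...), one argument or row to a line, values as JSON. move_arm: Moves the arm, as the interface text tells. Shift numbers are shares of 0.1 m and turn numbers shares of 180 degrees, none past 1 either way. Its arguments: {"type":"object","properties":{"series":{"type":"array","items":{"type":"array","items":{"type":"number"}}},"newtons":{"type":"number"}},"required":["series"]}

```bash
mkdir -p pics; python3 - <<'E'
from rig import manip
import cv2
for n in ("top","scene"):
    im=manip.capture(n); cv2.imwrite(f"pics/{n}0.png",im[:,:,::-1])
    p=manip.camera_params(n); print(n,p)
s=manip.sense(); print(s['time_s'],s['position'],s['ee_rot'],s['width'],manip.tcp_to_grasp)
E
```

```text
top {'intrinsics': array([[534.46603975,   0.        , 314.69765893],
       [  0.        , 534.46603975, 231.54730234],
       [  0.        ,   0.        ,   1.        ]]), 'distortion': array([-0.0562784,  0.       ,  0.       ,  0.       ,  0.       ]), 'R': array([[-0.0237464 , -0.99960455, -0.0150619 ],
       [-0.98533357,  0.02594865, -0.16865477],
       [ 0.16897891,  0.01083606, -0.9855601 ]]), 't': array([0.01755704, 0.62801698, 0.89854835])}
scene {'intrinsics': array([[545.71327792,   0.        , 312.05996065],
       [  0.        , 545.71327792, 233.35116688],
       [  0.        ,   0.        ,   1.        ]]), 'distortion': array([-0.03114934,  0.        ,  0.        ,  0.        ,  0.        ]), 'R': array([[-0.44308953,  0.89641713,  0.01039266],
       [ 0.63769012,  0.32330923, -0.69915839],
       [-0.6300976 , -0.30316246, -0.71489128]]), 't': array([ 0.30236047, -0.36977905,  1.27639912])}
0.1 [0.27844218 0.61423534 0.23003499] [ 2.11299415e-01  9.77420759e-01 -1.03286491e-03 -3.87899230e-04] 0.08540458294815632 0.0187
```

View pics/top0.png

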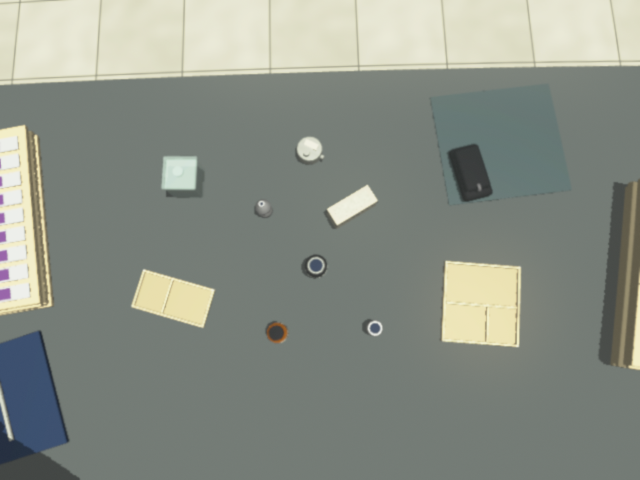

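View pics/scene0.png

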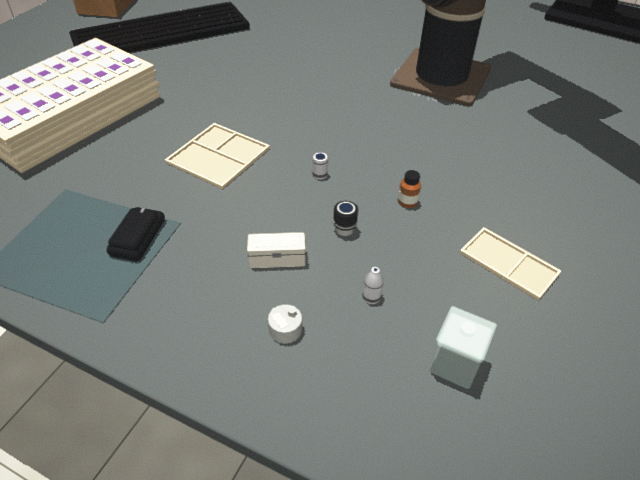

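```bash
cat > h.py <<'E'
import numpy as np, cv2
from rig import manip
def ray(p,px,z):
    px=np.asarray(px,float).reshape(-1,1,2)
    n=cv2.undistortPoints(px,p['intrinsics'],p['distortion']).reshape(-1,2)
    d=np.c_[n,np.ones(len(n))]@p['R']; c=-p['R'].T@p['t']
    return (c+d*((z-c[2])/d[:,2])[:,None])[:,:2]
def blobs(mask,lo=30):
    cs,_=cv2.findContours(mask.astype(np.uint8),cv2.RETR_EXTERNAL,cv2.CHAIN_APPROX_NONE)
    return sorted([c.reshape(-1,2) for c in cs if cv2.contourArea(c)>lo],key=lambda c:-cv2.contourArea(c.reshape(-1,1,2)))
def rect(w):
    (c,s,a)=cv2.minAreaRect((w*1000).astype(np.float32)); return np.round(c,1),np.round(s,1),round(a,1)
E
python3 - <<'E'
from h import *
im=cv2.imread("pics/top0.png").astype(int); p=manip.camera_params("top")
b,g,r=im[...,0],im[...,1],im[...,2]
def sub(m,x0,y0,x1,y1):
    k=np.zeros(m.shape,bool);k[y0:y1,x0:x1]=1;return m&k
cream=(r>150)&(r-b>8)
for n,box,z in(("survey",(430,250,535,360),.009),("oil",(120,260,225,335),.009),("box",(318,178,385,232),.042)):
    bl=blobs(sub(cream if n!="box" else r>140,*box)); print(n,rect(ray(p,bl[0],z)))
v=im.max(2)
blue=(b-r>15)
for n,box,m,z in(("short",(360,312,390,342),blue,.042),("eye",(300,250,332,282),blue,.05),("bottle",(262,318,292,348),v<70,.062),("long",(252,196,276,220),v>170,.062)):
    for bl in blobs(sub(m,*box),3)[:3]:
        c,rr=cv2.minEnclosingCircle(bl); w=ray(p,[c],z)[0]; print(n,c,rr,w.round(4),np.hypot(*w).round(3), 'diam mm',2*rr/534*900)
for n,px,z in (("jar",(180,172),.088),("mouse",(471,173),.03),("tally",(309,150),.035)): print(n,ray(p,[px],z))
E
```

```text
survey (array([ 495.4, -299.3]), array([142.5, 148.8]), 83.8)
oil (array([518.9, 267.6]), array([143. ,  74.8]), 73.1)
box (array([678.7, -67.2]), array([38.1, 90.1]), 29.8)
short (374.6176452636719, 327.73529052734375) 4.561297416687012 [ 0.4567 -0.0989] 0.467 diam mm 15.375159831529254
eye (315.61322021484375, 264.91510009765625) 5.717180252075195 [0.5689 0.0017] 0.569 diam mm 19.271394108118635
bottle (275.8333435058594, 332.5) 6.3465681076049805 [0.4529 0.0726] 0.459 diam mm 21.392926205410046
long (261.5, 203.5) 3.5356338024139404 [0.6801 0.0955] 0.687 diam mm 11.917866749709912
jar [[0.73511875 0.2364415 ]]
mouse [[ 0.73523334 -0.29162418]]
tally [[0.78619937 0.00900659]]
```

Request:
move_arm(
  series=[
    [-1,-1,0.8,0,0,-0.1356,1],
    [-1,-1,0.8,0,0,-0.1356,1],
    [-1,-1,0.8,0,0,-0.1356,1],
    [-1,-1,0.8,0,0,-0.1356,1],
  ],
  newtons=40,
)

```text
time_s: 0.6
position: [0.328, 0.4794, 0.1485]
ee_rot: [0.001, 1.0, -0.002, -0.002]
ft_force: [-0.8, -0.6, 0.3]
width: 0.0855
grasp_force: 0.0
```

Request:
move_arm(
  series=[
    [-0.31,-1,0,0,0,0,1],
    [-0.31,-1,0,0,0,0,1],
  ],
)

```text
time_s: 0.85
position: [0.36, 0.382, 0.152]
ee_rot: [-0.0, 1.0, 0.0, 0.001]
ft_force: [0.2, -0.2, -0.1]
width: 0.0855
grasp_force: 0.0
```

Request:
move_arm(
  series=[
    [-0.31,-1,0,0,0,0,1],
    [-0.31,-1,0,0,0,0,1],
  ],
)

```text
time_s: 1.1
position: [0.3915, 0.2816, 0.1524]
ee_rot: [0.0, 1.0, 0.0, 0.001]
ft_force: [0.3, 0.5, -0.1]
width: 0.0855
grasp_force: 0.0
```

Request:
move_arm(
  series=[
    [-0.31,-1,0,0,0,0,1],
    [-0.31,-1,0,0,0,0,1],
  ],
)

```text
time_s: 1.35
position: [0.4229, 0.1814, 0.1526]
ee_rot: [0.0, 1.0, 0.0, 0.001]
ft_force: [0.5, -0.2, -0.4]
width: 0.0854
grasp_force: 0.0
```

Request:
move_arm(
  series=[
    [-0.31,-1,0,0,0,0,1],
    [-0.31,-1,0,0,0,0,1],
    [-0.31,-1,0,0,0,0,1],
    [-0.31,-1,0,0,0,0,1],
  ],
)

```text
time_s: 1.85
position: [0.453, 0.0832, 0.1518]
ee_rot: [-0.0, 1.0, 0.0, 0.0]
ft_force: [-0.1, 0.6, 0.4]
width: 0.0858
grasp_force: 0.0
```

```bash
python3 - <<'E'
from h import *
p=manip.camera_params("wrist"); im=manip.capture("wrist"); cv2.imwrite("pics/w1.png",im[:,:,::-1]); np.save("pics/w1.npy",p,allow_pickle=True)
print(-p['R'].T@p['t'],p['R'].round(2),p['intrinsics'][0,0], manip.sense()['position'])
E
```

```text
[0.36986465 0.0826078  0.29515158] [[ 0.    1.    0.  ]
 [ 0.95 -0.    0.32]
 [ 0.32  0.   -0.95]] 401.3301583332985 [0.45268543 0.08349744 0.1516297 ]
```

View pics/w1.png

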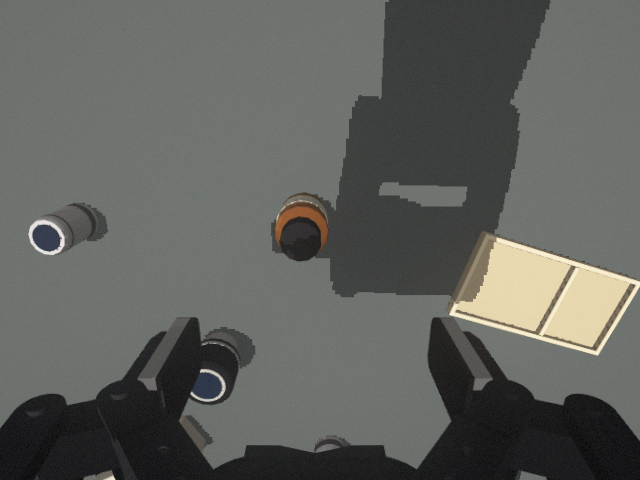

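The wrist view shows the bottle cap at about (301,239), the short objective's lens at (47,237), the eyepiece's lens at (209,386), and the oil tray at right.

```bash
python3 - <<'E'
from h import *
p=manip.camera_params("wrist")
for n,px,z in (("cap",(301,239),.062),("short",(47,237),.042),("eye",(209,386),.05),("oil corners",[(487,234),(640,282),(598,354),(450,315)],.009)):
    w=ray(p,px,z); print(n,w.round(4)); 
    if len(w)>1: print(w.mean(0),rect(w))
E
```

```text
cap [[0.448  0.0747]]
short [[ 0.4534 -0.0978]]
eye [[0.5671 0.0048]]
oil corners [[0.4618 0.2131]
 [0.5021 0.3443]
 [0.5694 0.3253]
 [0.5306 0.1925]]
[0.51599591 0.26878686] (array([515.6, 269. ]), array([138.3,  71.8]), 73.7)
```

Request:
move_arm(
  series=[
    [0.02,-0.085,0.3,0,0,0,1],
    [0.02,-0.085,0.7,0,0,0,1],
    [0.02,-0.085,0.7,0,0,0,1],
  ],
)

```text
time_s: 2.28
position: [0.4475, 0.0753, 0.0785]
ee_rot: [-0.001, 1.0, 0.0, -0.004]
ft_force: [0.4, -0.2, 0.3]
width: 0.0851
grasp_force: 0.0
```

Request:
move_arm(
  series=[
    [0,0,0.4,0,0,0,1],
    [0,0,0.7,0,0,0,1],
    [0,0,0.7,0,0,0,1],
    [0,0,0.7,0,0,0,0],
    [0,0,0.7,0,0,0,0],
    [0,0,0.7,0,0,0,0],
    [0,0,0.7,0,0,0,0],
    [0,0,0.7,0,0,0,0],
    [0,0,0.7,0,0,0,0],
    [0,0,0.7,0,0,0,0],
    [0,0,0.7,0,0,0,0],
  ],
  newtons=40,
)

```text
time_s: 3.65
position: [0.4518, 0.0739, 0.013]
ee_rot: [-0.0, 1.0, 0.0, 0.001]
ft_force: [-1.3, 1.1, 5.5]
width: 0.0347
grasp_force: 39.5
```

Request:
move_arm(
  series=[
    [0,0,-0.2,0,0,0,0],
    [0,0,-0.6,0,0,0,0],
    [-0.3,0.4,-0.6,0,0,0,0],
    [-0.3,0.84,-0.6,0,0,0,0],
    [-0.3,0.84,-0.6,0,0,0,0],
  ],
)

```text
time_s: 4.28
position: [0.4808, 0.1599, 0.072]
ee_rot: [-0.002, 1.0, 0.0, 0.001]
ft_force: [0.1, 0.3, -0.4]
width: 0.0348
grasp_force: 40.2
```

Request:
move_arm(
  series=[
    [-0.3,0.4,0,0,0,0,0],
    [-0.3,0.84,0,0,0,0,0],
    [-0.3,0.84,0.2,0,0,0,0],
    [-0.3,0.84,0.4,0,0,0,0],
    [-0.3,0.84,0.4,0,0,0,0],
    [-0.3,0.84,0.4,0,0,0,0],
  ],
)

```text
time_s: 5.03
position: [0.5105, 0.2409, 0.0311]
ee_rot: [0.001, 1.0, -0.0, -0.0]
ft_force: [-0.3, -0.5, 0.1]
width: 0.0346
grasp_force: 40.3
```

Request:
move_arm(
  series=[
    [0,0,0.06,0,0,0,0],
    [0,0,0.11,0,0,0,0],
    [0,0,0.13,0,0,0,0],
    [0,0,0.145,0,0,0,0],
    [0,0,0.15,0,0,0,0],
    [0,0,0.15,0,0,0,0],
  ],
)

```text
time_s: 5.78
position: [0.5107, 0.2419, 0.0164]
ee_rot: [-0.0, 1.0, 0.0, 0.0]
ft_force: [0.4, -0.1, 0.1]
width: 0.0351
grasp_force: 40.3
```

```bash
python3 - <<'E'
from h import *
im=manip.capture("wrist"); cv2.imwrite("pics/w2.png",im[:,:,::-1]); s=manip.sense(); print(s['position'],s['ft_force'])
E
```

```text
[0.51066299 0.24195774 0.01644293] [ 0.63914517 -0.42647371 -0.29810617]
```

View pics/w2.png

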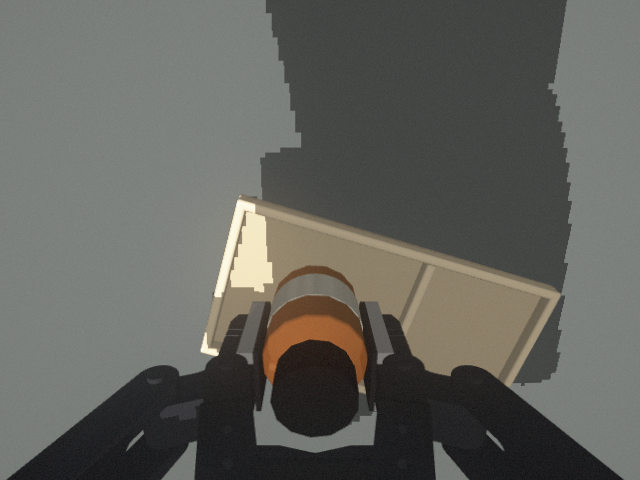

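The bottle is gripped and sits inside the wide pocket, with its foot near (315,275). I'll go down the last millimetres by feel.

Request:
move_arm(
  series=[
    [0,0,0.01,0,0,0,0],
    [0,0,0.02,0,0,0,0],
    [0,0,0.02,0,0,0,0],
  ],
)

```text
time_s: 6.2
position: [0.5109, 0.242, 0.016]
ee_rot: [-0.0, 1.0, -0.0, -0.0]
ft_force: [-2.9, -0.8, 7.8]
width: 0.0349
grasp_force: 41.2
```

Request:
move_arm(
  series=[
    [0,0,0,0,0,0,0.7],
    [0,0,0,0,0,0,0.7],
    [0,0,0,0,0,0,0.7],
    [0,0,0,0,0,0,0.7],
    [0,0,-0.3,0,0,0,0.8],
    [0,0,-0.9,0,0,0,0.8],
    [0,0,-0.9,0,0,0,0.8],
  ],
)

```text
time_s: 7.08
position: [0.5147, 0.2431, 0.1103]
ee_rot: [-0.0, 1.0, 0.002, 0.006]
ft_force: [0.6, -0.1, 0.4]
width: 0.0677
grasp_force: 0.0
```

Request:
move_arm(
  series=[
    [-0.5,-0.5,0,0,0,0,0.8],
    [-0.84,-0.72,0,0,0,0,0.8],
    [-0.84,-0.72,0,0,0,0,0.8],
  ],
)

```text
time_s: 7.45
position: [0.5967, 0.1677, 0.1038]
ee_rot: [0.002, 1.0, -0.0, 0.0]
ft_force: [-0.0, 0.7, 0.2]
width: 0.0682
grasp_force: 0.0
```

Request:
move_arm(
  series=[
    [-0.5,-0.5,0,0,0,0,0.8],
    [-0.84,-0.72,0,0,0,0,0.8],
    [-0.84,-0.72,0,0,0,0,0.8],
    [-0.84,-0.72,0,0,0,0,0.8],
  ],
)

```text
time_s: 7.95
position: [0.6771, 0.0988, 0.103]
ee_rot: [-0.0, 1.0, 0.0, -0.001]
ft_force: [0.9, 0.2, -0.1]
width: 0.0683
grasp_force: 0.0
```

```bash
python3 - <<'E'
from h import *
p=manip.camera_params("wrist"); im=manip.capture("wrist"); cv2.imwrite("pics/w3.png",im[:,:,::-1]); s=manip.sense(); print(s['position'],s['width'],s['grasp_force'])
np.savez("pics/w3.npz",**{k:p[k] for k in p})
E
```

```text
[0.67687902 0.09919895 0.10323576] 0.068466184062783 0.0
```

View pics/w3.png

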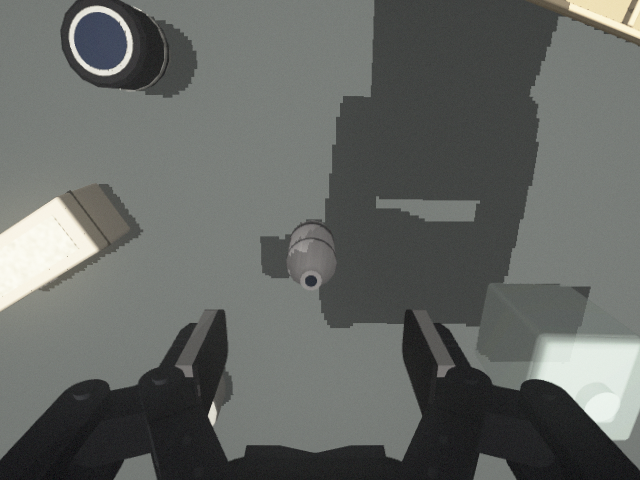

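The long objective's nose is at (312,281), between the fingers, and the jar at right is clear of them.

```bash
python3 - <<'E'
from h import *
p=dict(np.load("pics/w3.npz"))
print(ray(p,[(312,281)],.062), ray(p,[(102,43)],.05))
E
```

```text
[[0.67814857 0.09700235]] [[0.56653047 0.00228905]]
```

Request:
move_arm(
  series=[
    [-0.01,-0.02,0.4,0,0,0,0.8],
    [-0.01,-0.02,0.85,0,0,0,0.8],
    [-0.01,-0.02,0.92,0,0,0,0.8],
    [-0.01,-0.02,0.92,0,0,0,0],
    [-0.01,-0.02,0.92,0,0,0,0],
    [-0.01,-0.02,0.92,0,0,0,0],
    [-0.01,-0.02,0.92,0,0,0,0],
    [-0.01,-0.02,0.92,0,0,0,0],
    [-0.01,-0.02,0.92,0,0,0,0],
    [-0.01,-0.02,0.92,0,0,0,0],
    [-0.01,-0.02,0.92,0,0,0,0],
  ],
)

```text
time_s: 9.38
position: [0.6815, 0.0962, 0.0153]
ee_rot: [-0.0, 1.0, 0.0, 0.002]
ft_force: [-0.8, 0.8, 7.0]
width: 0.0267
grasp_force: 40.1
```

Request:
move_arm(
  series=[
    [0,0,-0.2,0,0,0,0],
    [0,0,-0.8,0,0,0,0],
    [0.3,0.4,-0.8,0,0,0,0],
    [0.5,0.7,-0.8,0,0,0,0],
  ],
)

```text
time_s: 9.88
position: [0.6293, 0.1666, 0.0944]
ee_rot: [0.0, 1.0, 0.0, 0.001]
ft_force: [-0.5, 0.6, -2.1]
width: 0.0264
grasp_force: 39.8
```

Request:
move_arm(
  series=[
    [0.3,0.4,0,0,0,0,0],
    [0.5,0.7,0,0,0,0,0],
  ],
)

```text
time_s: 10.12
position: [0.578, 0.237, 0.0929]
ee_rot: [-0.0, 1.0, -0.0, -0.0]
ft_force: [0.2, -0.5, -1.5]
width: 0.0269
grasp_force: 39.8
```

Request:
move_arm(
  series=[
    [0.3,0.4,0,0,0,0,0],
    [0.5,0.7,0,0,0,0,0],
    [0.5,0.7,0.3,0,0,0,0],
    [0.5,0.7,0.65,0,0,0,0],
    [0.5,0.7,0.65,0,0,0,0],
  ],
)

```text
time_s: 10.75
position: [0.5267, 0.3048, 0.0246]
ee_rot: [-0.0, 1.0, -0.001, -0.003]
ft_force: [0.4, 0.3, -1.7]
width: 0.0267
grasp_force: 39.8
```

```bash
python3 - <<'E'
from h import *
im=manip.capture("wrist"); cv2.imwrite("pics/w4.png",im[:,:,::-1])
E
```

```text
(no output)
```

View pics/w4.png

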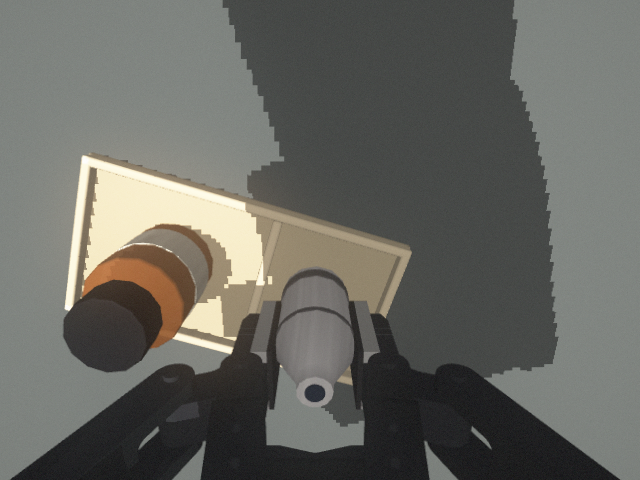

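The bottle stands in its pocket. The long objective hangs over the narrow pocket, with its foot near (318,290) between the rib at 262 and the wall at 385.

Request:
move_arm(
  series=[
    [0,0,0.05,0,0,0,0],
    [0,0,0.08,0,0,0,0],
    [0,0,0.1,0,0,0,0],
    [0,0,0.11,0,0,0,0],
    [0,0,0.12,0,0,0,0],
    [0,0,0.12,0,0,0,0],
  ],
)

```text
time_s: 11.55
position: [0.5303, 0.3061, 0.0183]
ee_rot: [-0.0, 1.0, -0.0, 0.0]
ft_force: [-4.6, -2.5, 10.1]
width: 0.0267
grasp_force: 41.1
```

Request:
move_arm(
  series=[
    [0,0,0,0,0,0,0.5],
    [0,0,0,0,0,0,0.5],
    [0,0,0,0,0,0,0.5],
    [0,0,-0.2,0,0,0,0.5],
    [0,0,-0.6,0,0,0,0.5],
    [0,0,-1,0,0,0,1],
    [0,0,-1,0,0,0,1],
  ],
)

```text
time_s: 12.42
position: [0.5328, 0.3072, 0.1216]
ee_rot: [-0.0, 1.0, 0.002, 0.005]
ft_force: [0.1, -0.8, 0.1]
width: 0.077
grasp_force: 0.0
```

Request:
move_arm(
  series=[
    [-0.2,-0.5,0,0,0,0,1],
    [-0.37,-0.93,0,0,0,0,1],
  ],
)

```text
time_s: 12.68
position: [0.5664, 0.212, 0.1153]
ee_rot: [-0.001, 1.0, -0.0, -0.0]
ft_force: [0.6, 0.4, 0.1]
width: 0.0851
grasp_force: 0.0
```

Request:
move_arm(
  series=[
    [-0.2,-0.5,0,0,0,0,1],
    [-0.37,-0.93,0,0,0,0,1],
  ],
)

```text
time_s: 12.92
position: [0.6036, 0.1182, 0.115]
ee_rot: [0.0, 1.0, -0.0, -0.0]
ft_force: [0.0, 0.6, -0.3]
width: 0.0854
grasp_force: 0.0
```

Request:
move_arm(
  series=[
    [-0.2,-0.5,0,0,0,0,1],
    [-0.37,-0.93,0,0,0,0,1],
  ],
)

```text
time_s: 13.18
position: [0.6407, 0.0251, 0.115]
ee_rot: [0.0, 1.0, 0.0, -0.0]
ft_force: [0.5, 0.5, -0.1]
width: 0.0852
grasp_force: 0.0
```

Request:
move_arm(
  series=[
    [-0.2,-0.5,0,0,0,0.06,1],
    [-0.37,-0.93,0,0,0,0.12,1],
    [-0.37,-0.93,0,0,0,0.18,1],
    [-0.37,-0.93,0,0,0,0.24,1],
    [-0.37,-0.93,0,0,0,0.3,1],
    [-0.37,-0.93,0,0,0,0.334,1],
    [-0.37,-0.93,0,0,0,0.334,1],
    [-0.37,-0.93,0,0,0,0.334,1],
  ],
)

```text
time_s: 14.18
position: [0.6774, -0.066, 0.115]
ee_rot: [0.5, 0.866, -0.0, -0.0]
ft_force: [-0.5, 0.4, 0.7]
width: 0.0856
grasp_force: 0.0
```

```bash
python3 - <<'E'
from h import *
p=manip.camera_params("wrist"); im=manip.capture("wrist"); cv2.imwrite("pics/w5.png",im[:,:,::-1]); s=manip.sense(); print(s['position'],s['ee_rot'],s['width'])
np.savez("pics/w5.npz",**{k:p[k] for k in p})
r=im.astype(int)
m=cv2.morphologyEx((r[...,0]>190).astype(np.uint8),cv2.MORPH_OPEN,np.ones((3,3)))
for b in blobs(m,500)[:4]: print(b.min(0),b.max(0),rect(ray(p,b,.042)))
E
```

```text
[ 0.67746467 -0.06598677  0.11512433] [ 5.00248336e-01  8.65881947e-01 -6.96525524e-05 -2.26451341e-04] 0.08552034102512501
[  0 316] [ 76 425] (array([ 561.9, -237.8]), array([49.7, 90.7]), 14.4)
[500 197] [574 267] (array([780.6,   8.8]), array([43.1, 42.1]), 30.2)
[283 251] [341 320] (array([685.5, -84.5]), array([34.8, 45. ]), 30.0)
```

View pics/w5.png

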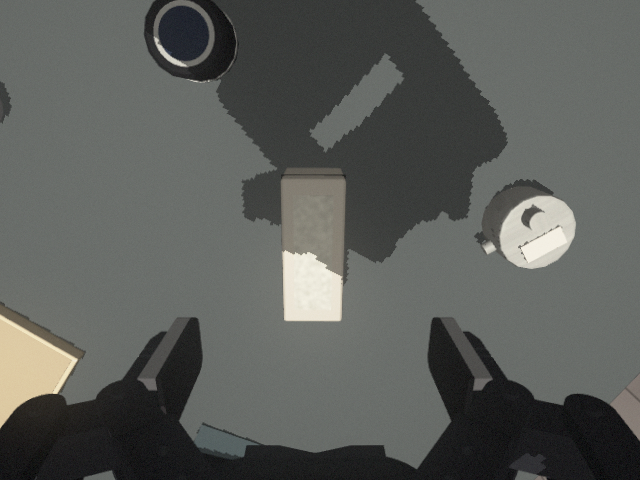

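The box is aligned with the gripper. Its top spans columns 283–345 and rows 176–321, so it is centred near column 313.

Request:
move_arm(
  series=[
    [0,0,0.4,0,0,0,1],
    [0,0,0.9,0,0,0,1],
    [0,0,1,0,0,0,1],
  ],
)

```text
time_s: 14.6
position: [0.6742, -0.0652, 0.0107]
ee_rot: [0.501, 0.866, -0.001, -0.004]
ft_force: [-0.4, 0.9, 0.2]
width: 0.0853
grasp_force: 0.0
```

Request:
move_arm(
  series=[
    [0,0,0.04,0,0,0,1],
    [0,0,0.04,0,0,0,0],
    [0,0,0.04,0,0,0,0],
    [0,0,0.04,0,0,0,0],
    [0,0,0.04,0,0,0,0],
    [0,0,0.04,0,0,0,0],
    [0,0,0.04,0,0,0,0],
    [0,0,0.04,0,0,0,0],
    [0,0,0.04,0,0,0,0],
  ],
)

```text
time_s: 15.72
position: [0.6789, -0.0664, 0.0132]
ee_rot: [0.501, 0.866, 0.0, 0.001]
ft_force: [-0.5, 1.3, 5.8]
width: 0.0354
grasp_force: 42.8
```

Request:
move_arm(
  series=[
    [0,0,-0.2,0,0,0,0],
    [0,0,-0.7,0,0,0,0],
    [-0.3,-0.5,-0.7,0,0,0.05,0],
    [-0.65,-1,-0.7,0,0,0.1,0],
    [-0.65,-1,-0.7,0,0,0.15,0],
    [-0.65,-1,-0.7,0,0,0.201,0],
    [-0.65,-1,-0.7,0,0,0.201,0],
  ],
)

```text
time_s: 16.6
position: [0.623, -0.1724, 0.0817]
ee_rot: [0.744, 0.668, 0.0, -0.0]
ft_force: [0.3, 0.1, -1.0]
width: 0.035
grasp_force: 42.1
```

Request:
move_arm(
  series=[
    [-0.4,-0.2,0,0,0,0,0],
    [-0.69,-0.4,0,0,0,0,0],
    [-0.69,-0.4,0,0,0,0,0],
  ],
)

```text
time_s: 16.98
position: [0.5748, -0.2377, 0.0814]
ee_rot: [0.745, 0.667, -0.0, -0.0]
ft_force: [0.3, -0.4, 0.2]
width: 0.0355
grasp_force: 42.1
```

```bash
python3 - <<'E'
from h import *
p=manip.camera_params("wrist"); im=manip.capture("wrist"); cv2.imwrite("pics/w6.png",im[:,:,::-1]); s=manip.sense(); print(s['position'],s['ee_rot'],s['width'])
np.savez("pics/w6.npz",**{k:p[k] for k in p})
E
```

```text
[ 0.5756625  -0.23684443  0.08154412] [ 7.44662990e-01  6.67440636e-01  1.54599109e-04 -6.91915174e-05] 0.03551424334414948
```

View pics/w6.png

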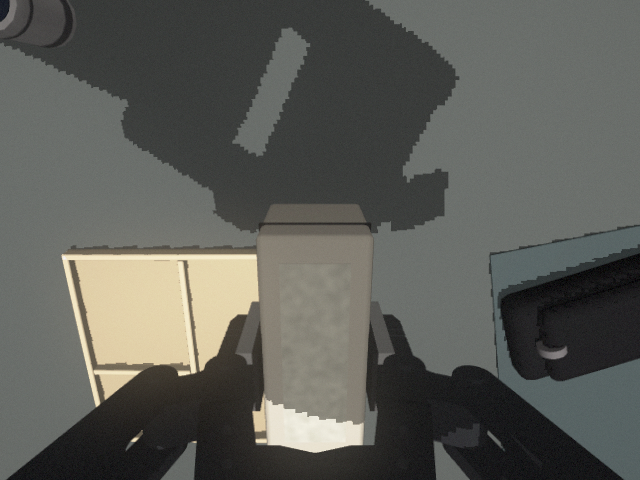

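Held box is level. The tray corner (-x,+y) is at (63,254), and the middle rib meets the back wall at (183,257).

```bash
python3 - <<'E'
from h import *
p=dict(np.load("pics/w6.npz"))
t=np.radians(-6.2);R=np.array([[np.cos(t),-np.sin(t)],[np.sin(t),np.cos(t)]])
for px,l in (((63,254),(-.073,.07)),((183,257),(-.003,.068)),((193,372),(-.003,-.012)),((92,372),(-.071,-.012))):
    w=ray(p,[px],.009)[0]; print(w.round(4),'centre',(w-R@np.array(l)).round(4))
E
```

```text
[ 0.4283 -0.2213] centre [ 0.4933 -0.2987]
[ 0.4984 -0.2308] centre [ 0.4941 -0.2987]
[ 0.4874 -0.3095] centre [ 0.4917 -0.2979]
[ 0.4212 -0.3031] centre [ 0.493  -0.2989]
```

Request:
move_arm(
  series=[
    [-0.4,-0.2,0,0,0,0,0],
    [-0.7,-0.38,0,0,0,0,0],
    [-0.7,-0.38,0.2,0,0,0,0],
    [-0.7,-0.38,0.45,0,0,0,0],
    [-0.7,-0.38,0.55,0,0,0,0],
    [-0.7,-0.38,0.6,0,0,0,0],
    [-0.7,-0.38,0.64,0,0,0,0],
    [-0.7,-0.38,0.66,0,0,0,0],
    [-0.7,-0.38,0.67,0,0,0,0],
    [-0.7,-0.38,0.67,0,0,0,0],
  ],
)

```text
time_s: 18.27
position: [0.5312, -0.3019, 0.0162]
ee_rot: [0.745, 0.667, 0.0, 0.0]
ft_force: [-1.6, 2.5, 4.9]
width: 0.0354
grasp_force: 42.9
```

Request:
move_arm(
  series=[
    [0,0,0,0,0,0,0.65],
    [0,0,0,0,0,0,0.65],
    [0,0,0,0,0,0,0.65],
    [0,0,-0.2,0,0,0,0.65],
    [0,0,-0.6,0,0,0,0.65],
    [0,0,-1,0,0,0,0.9],
    [0,0,-1,0,0,0,0.9],
  ],
)

```text
time_s: 19.15
position: [0.5334, -0.3041, 0.1207]
ee_rot: [0.745, 0.667, 0.001, 0.005]
ft_force: [-0.1, 0.3, 0.0]
width: 0.0769
grasp_force: 0.0
```

Request:
move_arm(
  series=[
    [0.4,0.01,0,0,0,0,0.9],
    [0.77,0.01,0,0,0,0,0.9],
  ],
)

```text
time_s: 19.4
position: [0.5396, -0.2246, 0.1142]
ee_rot: [0.745, 0.667, -0.0, -0.0]
ft_force: [-0.1, 0.4, -0.3]
width: 0.0771
grasp_force: 0.0
```

Request:
move_arm(
  series=[
    [0.4,0.01,0,0,0,0,0.9],
    [0.77,0.01,0,0,0,0,0.9],
  ],
)

```text
time_s: 19.65
position: [0.549, -0.1476, 0.114]
ee_rot: [0.745, 0.667, -0.0, -0.0]
ft_force: [-0.3, 0.1, -0.2]
width: 0.077
grasp_force: 0.0
```

Request:
move_arm(
  series=[
    [0.4,0.01,0,0,0,0,0.9],
    [0.77,0.01,0,0,0,0,0.9],
  ],
)

```text
time_s: 19.9
position: [0.5585, -0.0711, 0.114]
ee_rot: [0.745, 0.667, -0.0, -0.0]
ft_force: [-0.2, -0.2, 0.9]
width: 0.077
grasp_force: 0.0
```

Request:
move_arm(
  series=[
    [0.4,0.01,0,0,0,0,0.9],
    [0.77,0.01,0,0,0,0,0.9],
    [0.77,0.01,0,0,0,0,0.9],
    [0.77,0.01,0,0,0,0,0.9],
  ],
)

```text
time_s: 20.4
position: [0.568, 0.0035, 0.1141]
ee_rot: [0.745, 0.667, -0.0, -0.0]
ft_force: [0.7, 0.1, 0.5]
width: 0.0769
grasp_force: 0.0
```

```bash
python3 - <<'E'
from h import *
p=manip.camera_params("wrist"); im=manip.capture("wrist"); cv2.imwrite("pics/w7.png",im[:,:,::-1]); s=manip.sense(); print(s['position'],s['ee_rot'],s['width'])
i=im.astype(int)
for b in blobs(i[...,2]-i[...,0]>25,100)[:5]:
    c,r=cv2.minEnclosingCircle(b); print(c,r,ray(p,[c],.05))
im=manip.capture("top"); cv2.imwrite("pics/t7.png",im[230:380,360:560,::-1].repeat(3,0).repeat(3,1))
E
```

```text
[0.56811488 0.00306145 0.11419134] [ 7.45029089e-01  6.67031931e-01 -2.42685242e-04 -2.62162620e-05] 0.07678229736841806
(312.0, 266.5) 20.155742645263672 [[ 5.65571061e-01 -2.38902098e-04]]
```

View pics/t7.png

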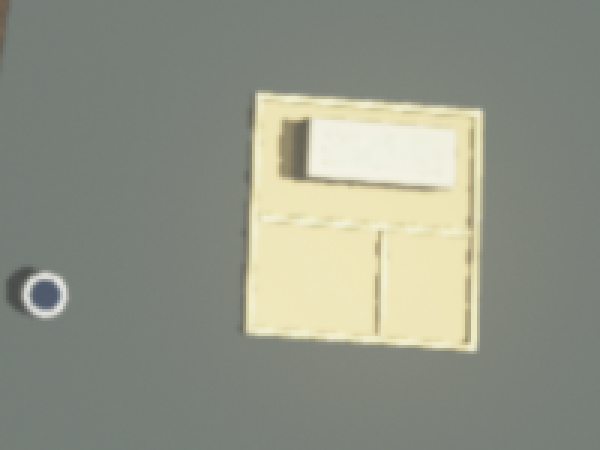

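View pics/w7.png

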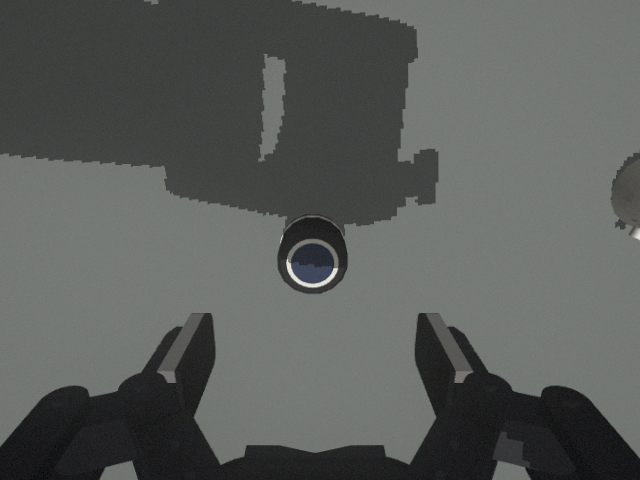

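The slide box lies lengthwise in the long pocket, and the eyepiece ring is centred at (312,263).

Request:
move_arm(
  series=[
    [-0.02,-0.02,0.4,0,0,0,0.9],
    [-0.02,-0.02,0.9,0,0,0,0.9],
    [-0.02,-0.02,0.98,0,0,0,0.9],
    [-0.02,-0.02,0.98,0,0,0,0],
    [-0.02,-0.02,0.98,0,0,0,0],
    [-0.02,-0.02,0.98,0,0,0,0],
    [-0.02,-0.02,0.98,0,0,0,0],
    [-0.02,-0.02,0.98,0,0,0,0],
    [-0.02,-0.02,0.98,0,0,0,0],
    [-0.02,-0.02,0.98,0,0,0,0],
    [-0.02,-0.02,0.98,0,0,0,0],
  ],
)

```text
time_s: 21.88
position: [0.5682, 0.0016, 0.0189]
ee_rot: [0.745, 0.667, 0.001, 0.002]
ft_force: [-0.5, -1.6, 7.2]
width: 0.0391
grasp_force: 40.9
```

Request:
move_arm(
  series=[
    [0,0,-0.2,0,0,0,0],
    [0,0,-0.7,0,0,0,0],
    [-0.5,-0.14,-0.7,0,0,0,0],
    [-0.93,-0.26,-0.7,0,0,0,0],
  ],
)

```text
time_s: 22.38
position: [0.5302, -0.0884, 0.0884]
ee_rot: [0.744, 0.668, 0.001, 0.001]
ft_force: [-0.6, -1.4, -1.2]
width: 0.0388
grasp_force: 40.6
```

Request:
move_arm(
  series=[
    [-0.5,-0.14,0,0,0,0,0],
    [-0.93,-0.26,0,0,0,0,0],
  ],
)

```text
time_s: 22.62
position: [0.4933, -0.1784, 0.0874]
ee_rot: [0.745, 0.667, 0.0, 0.001]
ft_force: [-0.7, 0.1, -1.1]
width: 0.0389
grasp_force: 40.6
```

Request:
move_arm(
  series=[
    [-0.5,-0.14,0,0,0,0,0],
    [-0.93,-0.26,0,0,0,0,0],
    [-0.93,-0.26,0.2,0,0,0,0],
    [-0.93,-0.26,0.5,0,0,0,0],
    [-0.93,-0.26,0.5,0,0,0,0],
  ],
)

```text
time_s: 23.25
position: [0.4562, -0.2653, 0.0347]
ee_rot: [0.745, 0.667, -0.0, -0.003]
ft_force: [0.4, -0.0, -1.5]
width: 0.0388
grasp_force: 40.6
```

```bash
python3 - <<'E'
from h import *
im=manip.capture("wrist"); cv2.imwrite("pics/w8.png",im[:,:,::-1])
E
```

View pics/w8.png

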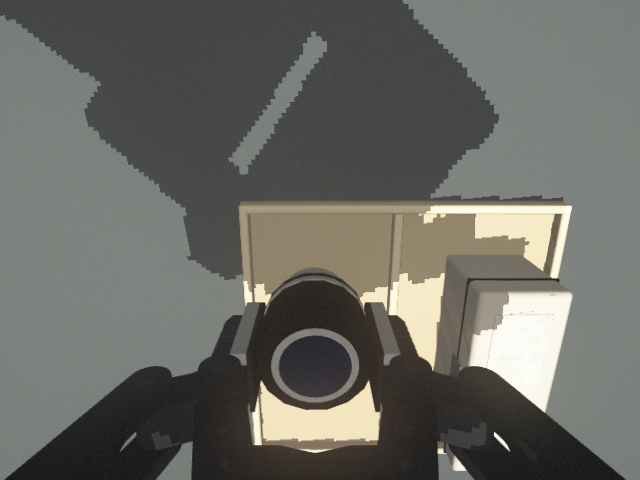

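The eyepiece hangs centred over the wide pocket, which spans columns 250–392, and the fingers are clear of the box.

Request:
move_arm(
  series=[
    [0,0,0.06,0,0,0,0],
    [0,0,0.11,0,0,0,0],
    [0,0,0.14,0,0,0,0],
    [0,0,0.155,0,0,0,0],
    [0,0,0.165,0,0,0,0],
    [0,0,0.17,0,0,0,0],
    [0,0,0.17,0,0,0,0],
  ],
)

```text
time_s: 24.18
position: [0.4582, -0.2668, 0.0219]
ee_rot: [0.745, 0.667, -0.0, -0.001]
ft_force: [-5.9, 4.8, 14.4]
width: 0.0389
grasp_force: 42.3
```

Request:
move_arm(
  series=[
    [0,0,-0.01,0,0,0,0.62],
    [0,0,-0.01,0,0,0,0.62],
    [0,0,-0.01,0,0,0,0.62],
    [0,0,-0.01,0,0,0,0.62],
    [0,0,-0.2,0,0,0,0.62],
    [0,0,-0.6,0,0,0,0.62],
    [0,0,-0.9,0,0,0,0.62],
    [0,0,-0.9,0,0,0,0.62],
  ],
)

```text
time_s: 25.18
position: [0.4601, -0.2684, 0.1136]
ee_rot: [0.745, 0.667, 0.001, 0.004]
ft_force: [-0.0, -0.9, 0.2]
width: 0.0529
grasp_force: 0.0
```

Request:
move_arm(
  series=[
    [0.4,-0.06,0,0,0,0,0.8],
    [0.835,-0.115,0,0,0,0,0.8],
  ],
)

```text
time_s: 25.42
position: [0.455, -0.1816, 0.1086]
ee_rot: [0.745, 0.667, -0.0, -0.001]
ft_force: [1.1, 0.3, -0.8]
width: 0.0685
grasp_force: 0.0
```

Request:
move_arm(
  series=[
    [0.4,-0.06,0,0,0,0,0.8],
    [0.835,-0.115,0,0,0,0,0.8],
    [0.835,-0.115,0,0,0,0,0.8],
    [0.835,-0.115,0,0,0,0,0.8],
  ],
)

```text
time_s: 25.92
position: [0.4533, -0.0984, 0.109]
ee_rot: [0.745, 0.667, -0.0, -0.0]
ft_force: [0.7, -0.9, 0.1]
width: 0.0683
grasp_force: 0.0
```

```bash
python3 - <<'E'
from h import *
p=manip.camera_params("wrist"); im=manip.capture("wrist"); cv2.imwrite("pics/w9.png",im[:,:,::-1]); s=manip.sense(); print(s['position'],s['ee_rot'],s['width'])
i=im.astype(int)
for b in blobs(i[...,2]-i[...,0]>20,60)[:4]+blobs(i.min(2)>190,60)[:4]:
    c,r=cv2.minEnclosingCircle(b); print(np.round(c),r,ray(p,[c],.042))
E
```

```text
[ 0.45342502 -0.09884704  0.10912532] [ 7.44984518e-01  6.67081734e-01 -1.67448528e-04 -1.19884371e-05] 0.06819857662790067
[315. 262.] 15.041708946228027 [[ 0.452715   -0.10044463]]
[358. 422.] 62.55414581298828 [[ 0.46810768 -0.21709681]]
[315. 261.] 21.292896270751953 [[ 0.45277251 -0.10023139]]
[390. 430.] 25.675962448120117 [[ 0.4892107  -0.22582409]]
[478. 472.] 8.746527671813965 [[ 0.54982003 -0.27167329]]
```

View pics/w9.png

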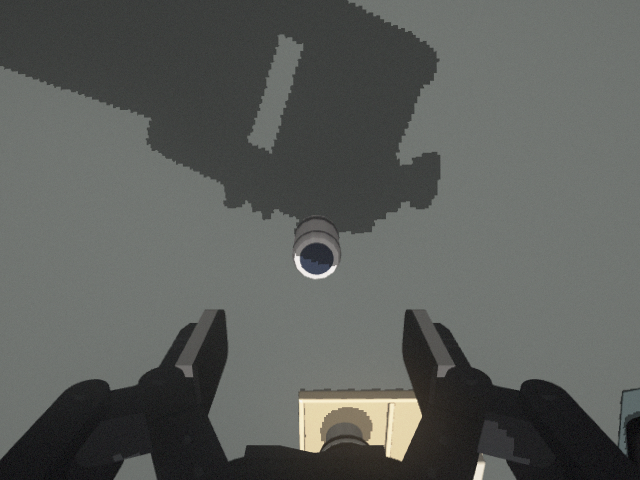

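The short objective's ring is at (317,259), centred between the fingers, and the eyepiece's foot is in its pocket at the bottom of the picture.

Request:
move_arm(
  series=[
    [0,0,0.4,0,0,0,0.8],
    [0,0,0.9,0,0,0,0.8],
    [0,0,0.98,0,0,0,0.8],
    [0,0,0.98,0,0,0,0],
    [0,0,0.98,0,0,0,0],
    [0,0,0.98,0,0,0,0],
    [0,0,0.98,0,0,0,0],
    [0,0,0.98,0,0,0,0],
    [0,0,0.98,0,0,0,0],
    [0,0,0.98,0,0,0,0],
    [0,0,0.98,0,0,0,0],
  ],
)

```text
time_s: 27.35
position: [0.4553, -0.0992, 0.0136]
ee_rot: [0.745, 0.667, 0.001, 0.002]
ft_force: [-0.3, -0.5, 6.6]
width: 0.0266
grasp_force: 40.0
```

Request:
move_arm(
  series=[
    [0,0,-0.2,0,0,0,0],
    [0,0,-0.6,0,0,0,0],
    [0,0,-0.9,0,0,0,0],
    [-0.4,0.04,-0.9,0,0,0,0],
    [-0.78,0.08,-0.9,0,0,0,0],
  ],
)

```text
time_s: 27.98
position: [0.4532, -0.1773, 0.1025]
ee_rot: [0.744, 0.668, 0.0, 0.001]
ft_force: [0.3, -0.3, -1.4]
width: 0.0267
grasp_force: 39.8
```

Request:
move_arm(
  series=[
    [-0.4,0.04,0,0,0,0,0],
    [-0.78,0.08,0,0,0,0,0],
  ],
)

```text
time_s: 28.22
position: [0.4521, -0.2561, 0.1017]
ee_rot: [0.745, 0.667, 0.0, 0.0]
ft_force: [0.9, 0.2, -1.7]
width: 0.0264
grasp_force: 39.8
```

Request:
move_arm(
  series=[
    [-0.4,0.04,0,0,0,0,0],
    [-0.785,0.08,0,0,0,0,0],
    [-0.785,0.08,0,0,0,0,0],
    [-0.785,0.08,0.3,0,0,0,0],
    [-0.785,0.08,0.6,0,0,0,0],
    [-0.785,0.08,0.7,0,0,0,0],
    [-0.785,0.08,0.7,0,0,0,0],
  ],
)

```text
time_s: 29.1
position: [0.4514, -0.3329, 0.031]
ee_rot: [0.745, 0.668, 0.0, -0.001]
ft_force: [-0.0, -0.6, -1.5]
width: 0.0267
grasp_force: 39.7
```

```bash
python3 - <<'E'
from h import *
im=manip.capture("wrist"); cv2.imwrite("pics/w10.png",im[:,:,::-1])
E
```

```text
(no output)
```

View pics/w10.png

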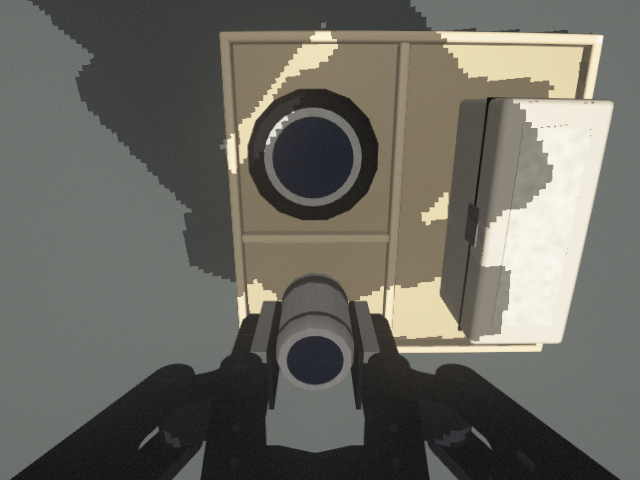

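The short objective hangs over the narrow pocket between columns 247 and 390, and the eyepiece and box stand in theirs.

Request:
move_arm(
  series=[
    [0,0,0.06,0,0,0,0],
    [0,0,0.11,0,0,0,0],
    [0,0,0.14,0,0,0,0],
    [0,0,0.155,0,0,0,0],
    [0,0,0.165,0,0,0,0],
    [0,0,0.17,0,0,0,0],
    [0,0,0.17,0,0,0,0],
  ],
)

```text
time_s: 30.02
position: [0.4516, -0.334, 0.0166]
ee_rot: [0.745, 0.667, -0.0, -0.001]
ft_force: [-4.8, 4.0, 12.7]
width: 0.0265
grasp_force: 41.1
```

Request:
move_arm(
  series=[
    [0,0,-0.01,0,0,0,0.5],
    [0,0,-0.01,0,0,0,0.5],
    [0,0,-0.01,0,0,0,0.5],
    [0,0,-0.01,0,0,0,0.5],
    [0,0,-0.2,0,0,0,0.5],
    [0,0,-0.6,0,0,0,0.5],
    [0,0,-1,0,0,0,0.5],
    [0,0,-1,0,0,0,0.5],
  ],
)

```text
time_s: 31.02
position: [0.454, -0.3364, 0.1202]
ee_rot: [0.745, 0.667, 0.0, 0.005]
ft_force: [0.8, -0.7, -0.5]
width: 0.0429
grasp_force: 0.0
```

Request:
move_arm(
  series=[
    [0,0,-0.5,0,0,0,0.5],
    [0,0,-0.8,0,0,0,0.5],
    [0,0,-0.8,0,0,0,0.5],
    [0,0,-0.8,0,0,0,0.5],
  ],
)

```text
time_s: 31.52
position: [0.4509, -0.3332, 0.1928]
ee_rot: [0.745, 0.667, -0.0, -0.001]
ft_force: [-0.1, -0.0, -0.4]
width: 0.043
grasp_force: 0.0
```

```bash
python3 - <<'E'
from h import *
im=manip.capture("top"); im=im[:,:,::-1]
a=im[255:345,110:270].repeat(3,0).repeat(3,1); b=im[255:355,430:540].repeat(3,0).repeat(3,1)
o=np.zeros((300,480+330,3),np.uint8); o[:270,:480]=a; o[:,480:]=b; cv2.imwrite("pics/end.png",o[:,:800])
E
```

```text
(no output)
```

View pics/end.png

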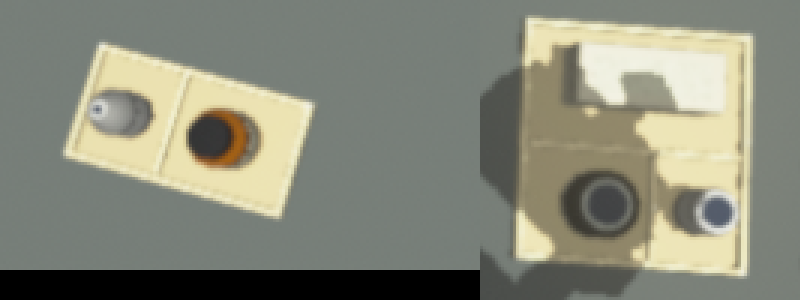

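All five pieces stand upright in their own pockets.

```bash
python3 -c "
from rig import manip
print(manip.job_done())"
```

```text
the job is handed in; nothing more can be done
None
```

Both microscope kits are made up and the job is handed in at about 32 s of robot time: the last picture shows all five pieces upright in their pockets, and the arm's path stayed clear of the jar, mouse and counter, though no result came back from the judging.

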